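Press a round flask into the seal tester

ROBOT

A 6-joint arm with a two-finger parallel gripper is mounted at the origin on the work surface. World frame = base frame: x ahead of the robot, y to its left, z up, the work surface at z = 0. Lengths are in m, angles in degrees, forces in N, time in s.
With the tool pointing down it reaches from about 0.425 to 0.95 m from the base axis. Payload 3.5 kg.
Tool frame: the origin (TCP) lies on the centre line of the jaws, within the pads' length; the fingertips stand 8 mm ahead of it and the grasp point (between the pads) lies 11 mm behind it; y points along the fingers, z is the direction in which the jaws open and shut, and the axes are right-handed (so a half turn about y gives the same grasp; the last joint's range is limited). The gripper opens to 85 mm and grips with 20 to 120 N. Pads are 22 mm wide; open, the fingers measure 114 mm over their backs; the gripper's body (76 mm by 85 mm) begins 54 mm behind the grasp point. The pads swing forward as they close: fully open they stand 13 mm farther back than shut.
Start: joints at [-76.318, 16.404, 90.338, -0, 73.258, -8.594], TCP at [0.256, -0.625, 0.239] pointing down, gripper open.
Joint ranges: [-158.93, 158.93], [-51.34, 127.21], [12.03, 142.37], [-87.48, 267.48], [13.55, 161.25], [-162.69, 162.69]. Speed limits (degrees/s): [159.86, 159.86, 180, 180, 180, 180].

INTERFACE

Orientations are given as [roll, pitch, yaw] about the fixed x, y, z axes, in that order (R = Rz(yaw) Ry(pitch) Rx(roll)).
In Python, from station import sensors, vision, job gives the robot as it stands.
- The arm moves only by the tool jog_arm, never from a script. Its argument "steps" is one flat list of numbers, 7 for each row, row after row: the shift along the world's x, y, z each as a share of 300 mm, from -1 to 1, then the turn, a rotation vector about the world's x, y, z each as a share of pi rad, from -1 to 1, then the closure, from 0 (fully open) to 1 (shut). In form: [tx, ty, tz, ax, ay, az, hand, tx, ty, tz, ax, ay, az, hand, ...]. A call has 1 to 12 rows; each row shifts and turns the pose as measured when the row begins; what a row does not reach is not made up. A row lasts 1/10 s, in which the tool goes at most 50 mm and 8.59 degrees, less where a joint would pass 70% of its speed; a pose out of reach is approached as far as the arm can. A call with a number of a shift or a turn outside -1 to 1 is refused whole. A call with a gripper value outside its range is refused whole. The fingers move at their own pace and stop on an object; the grip force is fixed at half the most. Time passes only in rows, so rows that do not move let the fingers close. It gives the time, the measured TCP pose, the force and the opening at its end, in the units of the state.
- sensors.sense(): the state, without advancing time (a new reading comes with each control period).
- vision.get_image(name): name is "side" or "top"; returns (picture, depth): 480x640x3 uint8, red, green, blue; 480x640 float32, m along the optical axis (not along the pixel's ray), 0 where there is no reading.
- vision.get_calibration(name): a dict with "vertical_fov" (degrees; the focal length in pixels is half the picture's height over the tangent of half this angle, whatever the lens; pixels are square), "cx", "cy" (the principal point, pixels), "camera_from_world" (4x4, takes a point from world to camera coordinates). Camera axes: x right, y down, z forward; pixel columns grow to the right and rows downward; lengths in m; the calibration is good to about 2 mm. A picture is of the moment at which its call begins. get_calibration takes no time and is no camera call.
- job.sign_off(): hands the job in, once; it reports no verdict.
The state is a dict: "time": time; "q": joint angles; "qd": joint speeds; "joint_torque": joint torques, N m; "tool_pos": TCP position; "tcp_rot": TCP orientation; "contact_force": force on the tool from outside, world axes, zero at the start; "moment": the same for the moment, N m; "opening": opening from 0.0 (shut) to 1.0 (fully open).
Only numpy, scipy, OpenCV 4.12 (cv2) and the standard library are available. Lean on these libraries where they do the work, as an engineer would, in place of code of your own. Each camera call takes 0.05 s, during which the arm holds its last target. There are 200 camera calls.

TASK

On the seal tester, first set the vent lever so that it leans 30 degrees from upright, away from the ring cradle. Then seat the round glass flask upright, stopper up, in the sprung ring and push it down until the ring has gone most of the way down its travel; finish while still holding it pressed down there with the gripper. Leave the other things on the bench where they are.

Things in the scene. Friction and masses are not known exactly. Their poses are not given: they have to be found in the camera images.
- tester: The seal tester, fixed to the bench: a grey base 130 x 220 mm, 30 mm high. Origin at the centre of its underside on the bench; its y axis runs along the 220 mm side. The sprung ring is 70 mm from the origin towards its +y, the vent lever 70 mm towards its -y. Two 8 mm steel guide posts stand 47 mm from the ring's axis, on the tester's +x and -x sides, tops 90 mm above the bench.
- cradle (a joint): How far the steel spring ring is pushed down (m): 0 = up at rest, 0.020 = at its bottom stop. The spring pushes back with 4 N at the top, rising evenly to 14 N at the stop; the flask's own weight does not move it.
- cradle_top (a point): Centre of the ring's top edge, 70 mm above the bench at rest (50 mm at the stop); moves with the ring. The horizontal ring is 80 mm outside, has an open 56 mm hole and is 10 mm thick; a coil spring is below it.
- vent_lever (a joint): Angle of the vent lever (rad): 0 = upright, positive = leaning away from the ring, towards the tester's -y; negative = towards the ring. Travel -0.95 to 0.95; friction (about 0.06 N m, under 1 N at the ball) keeps it where it is left. A round plate beside its pivot has dark ticks at 0, 30 and 60 degrees to either side.
- lever_knob (a point): Centre of the 26 mm black ball on the end of the lever (rod 8 mm thick), 75 mm from the pivot; it swings in the tester's y-z plane.
- lever_pivot (a point): Lever pivot, 45 mm above the bench; the hinge lies along the tester's x axis. The housing and tick plate around it reach up to 70 mm above the bench.
- flask: The loose round glass flask, 132 mm high, 105 to 195 g: a foot 40 mm wide and 12 mm high, a ball-shaped bulb 72 mm wide centred 38 mm up, a straight neck 26 mm wide from 73 to 112 mm up, a lip 32 mm wide from 112 to 118 mm and a dark stopper 24 mm wide on top. Origin at the centre of the underside of the foot, z axis up the neck. The foot passes through the ring and the bulb sits on its edge.
- flask_center (a point): Centre of the flask's bulb, 38 mm above its underside. Seated in the ring it is about 22 mm above point cradle_top.
- flask_neck (a point): On the axis of the flask's neck, 90 mm above its underside, a good height to grip.
- carafe: Bystander: cone-shaped glass flask with a dark stopper, 72 mm wide at the base, 98 mm high, near the round flask. Origin: centre of its underside.
- jug: Bystander: open steel cup, 72 mm wide, 70 mm high, just beyond the tester. Origin: centre of its underside.
- tin: Bystander: can, 64 mm wide, 90 mm high. Origin: centre of its underside.
- burr: Bystander: dark steel ring, 60 mm wide, 18 mm high. Origin: centre of its underside.
Things that resemble listed ones, but are neither listed nor needed, are in the scene too. What is shaped like the flask but purple is not meant.

How it is judged:
By the outcome, as a careful person would: the job done as asked, in the order asked, and still so for the second after the job is handed in, while the arm keeps its last pose, push and grip.
It also fails if it takes over 58 s, if anything falls off the work surface, if the arm or the gripper's body presses on something with over 40 N, if the wrist force passes 120 N, or if a joint passes its speed limit or range.

## Working session

There is one attempt and no reset: what is moved stays moved. The work goes in short steps, Python scripts to look and compute and a tool call to move; the robot and the scene stay as the last step left them, time stands still between calls to the robot, and variables do not carry over. Pictures are saved under pics/ and viewed, about 8 in all and at most 12, crops included, and the job is handed in when it is done.

Besides the shell and the picture viewer there is one more tool, called after "Call:" in YAML: its name, and indented under it one key for each argument. jog_arm: Moves the arm, as the interface text tells. Its arguments: {"type":"object","properties":{"steps":{"type":"array"}},"required":["steps"]}

```bash
mkdir -p pics; cat > h.py <<'E'
import numpy as np, cv2
from station import sensors, vision, job
def grab(n):
    p,d=vision.get_image(n); c=vision.get_calibration(n)
    f=p.shape[0]/2/np.tan(np.radians(c["vertical_fov"])/2)
    return p,d,c,f
def pt(c,f,u,v,z):  # depth -> world
    T=np.linalg.inv(c["camera_from_world"])
    return (T@np.array([(u-c["cx"])*z/f,(v-c["cy"])*z/f,z,1]))[:3]
def onz(c,f,u,v,h):  # ray onto plane z=h
    T=np.linalg.inv(c["camera_from_world"]);o=T[:3,3]
    r=T[:3,:3]@np.array([(u-c["cx"])/f,(v-c["cy"])/f,1]);return o+r*(h-o[2])/r[2]
def px(c,f,P):
    q=c["camera_from_world"]@np.append(P,1);return np.array([c["cx"]+f*q[0]/q[2],c["cy"]+f*q[1]/q[2]])
def cloud(d,c,f):
    v,u=np.mgrid[:d.shape[0],:d.shape[1]];T=np.linalg.inv(c["camera_from_world"])
    P=np.stack([(u-c["cx"])*d/f,(v-c["cy"])*d/f,d],-1);return P@T[:3,:3].T+T[:3,3]
def save(n,p): cv2.imwrite("pics/"+n,p[:,:,::-1])
E
python3 - <<'E'
from h import *
for n in("top","side"):
    p,d,c,f=grab(n);save(n+"0.png",p);np.savez(n+"0.npz",p=p,d=d);print(n,f,c)
print(sensors.sense())
E
```

```text
top 622.9547772326107 {'vertical_fov': 42.139427506577874, 'cx': 317.53592417565756, 'cy': 240.4731456518958, 'camera_from_world': array([[-0.02051281, -0.99961239,  0.0188227 , -0.04219981],
       [-0.98627229,  0.01714652, -0.1642345 ,  0.56879705],
       [ 0.1638481 , -0.02193322, -0.98624172,  1.29090287],
       [ 0.        ,  0.        ,  0.        ,  1.        ]])}
side 479.92526148010495 {'vertical_fov': 53.13724024620097, 'cx': 314.221360651646, 'cy': 242.5522280302413, 'camera_from_world': array([[-0.99677218, -0.07935748, -0.01214942,  0.54351314],
       [-0.05479454,  0.78309066, -0.61948897,  0.11056483],
       [ 0.05867518, -0.61682365, -0.78491134,  0.9630919 ],
       [ 0.        ,  0.        ,  0.        ,  1.        ]])}
{'time': 0.1, 'q': array([-7.63179291e+01,  1.64502034e+01,  9.04140578e+01, -2.85469522e-05,
        7.32572174e+01, -8.59169868e+00]), 'qd': array([-0.06687523, -0.07321714, -0.03131757, -0.07921325, -0.0196425 ,
        0.01545769]), 'joint_torque': array([ 6.24668210e-04, -4.07298589e+01, -2.93698364e+01, -1.18234684e-04,
        3.43946725e-03, -2.29563163e-06]), 'tool_pos': array([ 0.25576738, -0.6240522 ,  0.23806749]), 'tcp_rot': array([-9.01201195e+01,  1.81209253e-02, -1.57726241e+02]), 'contact_force': array([ 0.22098099, -0.51484754,  0.50487838]), 'moment': array([0.03372291, 0.0381664 , 0.04407844]), 'opening': 1.0044567186703452}
```

View pics/top0.png

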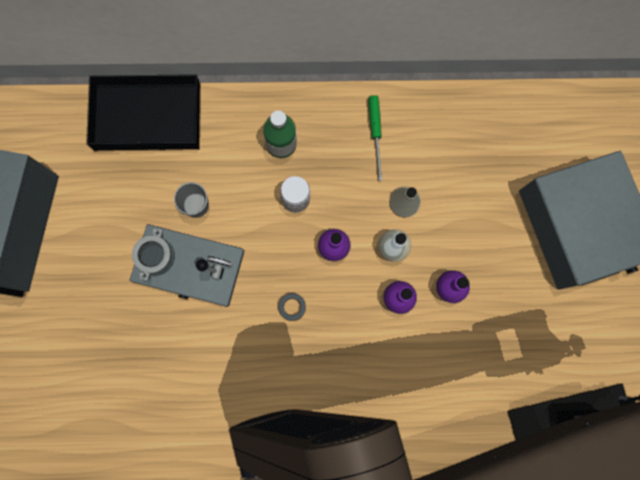

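View pics/side0.png

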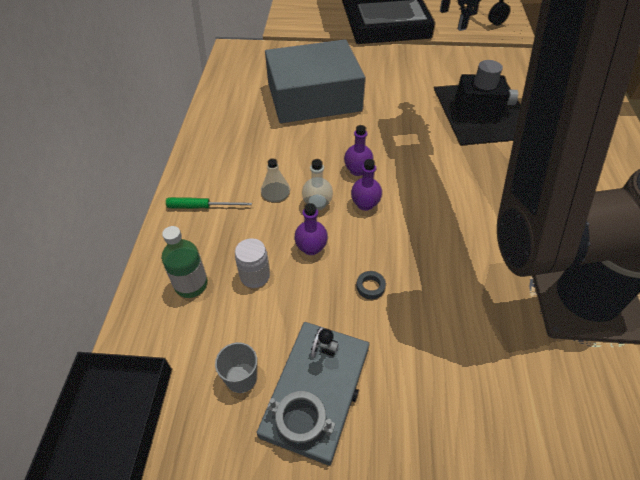

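Top view: the tester is at left, with its ring at (152,255), lever knob at (202,265) and base corner around (240,245). There are four flask-shaped things: purple at (333,244), (400,296) and (453,286), and a clear one at (395,245), seen in the side view at (317,190). The clear one is meant because the others are purple. The cone-shaped carafe is at (405,200). I'll measure these and confirm in a crop.

```bash
python3 - <<'E'
from h import *
ims=[]
for n,boxes in(("top",[(340,160,480,320),(110,205,260,320)]),("side",[(240,110,400,270),(240,310,390,470)])):
    z=np.load(n+"0.npz");p,d=z["p"],z["d"];c=vision.get_calibration(n);f=240/np.tan(np.radians(c["vertical_fov"])/2)
    W=cloud(d,c,f)
    for b in boxes: ims.append(cv2.resize(p[b[1]:b[3],b[0]:b[2]],(400,300),interpolation=cv2.INTER_CUBIC))
    v,u=np.mgrid[:480,:640]
    b=boxes[1];t=(u>b[0])&(u<b[2])&(v>b[1])&(v<b[3])&(d>0)
    base=W[t&(abs(W[...,2]-.03)<.006)];r=cv2.minAreaRect(base[:,:2].astype(np.float32)*1000);print(n,"base",r,len(base))
    ring=W[t&(abs(W[...,2]-.07)<.005)]
    print("ringpts",ring.mean(0),cv2.minEnclosingCircle(ring[:,:2].astype(np.float32)*1000))
    k=t&(W[...,2]>.085);print("high",k.sum(),W[k].mean(0) if k.any() else 0,W[k].max(0) if k.any() else 0)
    b=boxes[0];t=(u>b[0])&(u<b[2])&(v>b[1])&(v<b[3])
    for name,m in (("dark",t&(p.max(-1)<60)),("knobdark",(u>boxes[1][0])&(u<boxes[1][2])&(v>boxes[1][1])&(v<boxes[1][3])&(p.max(-1)<50))):
        N,L,S,C=cv2.connectedComponentsWithStats(m.astype(np.uint8))
        for i in range(1,N):
            if S[i][4]>25: print(name,S[i],C[i].round(1),"z.12:",onz(c,f,*C[i],.125).round(4),"med",np.median(W[L==i],0).round(3))
save("crops.png",np.vstack([np.hstack(ims[:2]),np.hstack(ims[2:])]))
E
```

```text
top base ((553.8040161132812, 221.89013671875), (220.11988830566406, 205.24658203125), 74.00038146972656) 4828
ringpts [0.54652926 0.28260276 0.06935795] ((555.5324096679688, 238.69847106933594), 102.55156707763672)
high 170 [0.51434485 0.19892326 0.11723297] [0.59068774 0.31426671 0.13499519]
dark [407 188   9   9  67] [410.9 192.2] z.12: [ 0.6521 -0.2451  0.125 ] med [ 0.659 -0.251  0.097]
dark [396 234  10  10  80] [400.3 238.3] z.12: [ 0.5565 -0.2192  0.125 ] med [ 0.556 -0.218  0.131]
dark [457 277  12  11  89] [462.5 282.2] z.12: [ 0.4649 -0.3406  0.125 ] med [ 0.465 -0.339  0.131]
dark [401 289  11  10  85] [406.2 293.5] z.12: [ 0.4446 -0.2262  0.125 ] med [ 0.445 -0.225  0.131]
knobdark [196 259  12  12 112] [201.5 264.6] z.12: [0.5101 0.182  0.125 ] med [0.51  0.182 0.126]
side base ((559.2899780273438, 221.84994506835938), (221.58309936523438, 217.43089294433594), 74.05608367919922) 7467
ringpts [0.54949293 0.28864111 0.06892219] ((567.356201171875, 241.6262969970703), 108.18775177001953)
high 245 [0.51728469 0.20972248 0.11719484] [0.59117329 0.31490347 0.13188609]
dark [2
[... 382 characters left out ...]
2   0.13 ]
dark [312 160  10  10  84] [316.4 164.4] z.12: [ 0.5564 -0.218   0.125 ] med [ 0.556 -0.212  0.13 ]
dark [305 204  11  12 109] [309.7 209.1] z.12: [ 0.5597 -0.0878  0.125 ] med [ 0.559 -0.083  0.13 ]
knobdark [319 329  14  16 164] [325.4 336.4] z.12: [0.5105 0.188  0.125 ] med [0.511 0.189 0.126]
knobdark [321 348  14   9  76] [327.3 351.7] z.12: [0.5058 0.2145 0.125 ] med [0.508 0.174 0.041]
knobdark [351 394   6   8  31] [353.9 397.5] z.12: [0.4616 0.2852 0.125 ] med [0.457 0.247 0.023]
knobdark [284 400  33  17 243] [300.1 406. ] z.12: [0.5405 0.304  0.125 ] med [0.547 0.272 0.033]
knobdark [279 431  47  20 288] [302.9 442.3] z.12: [0.5315 0.3549 0.125 ] med [0.536 0.331 0.031]
```

View pics/crops.png

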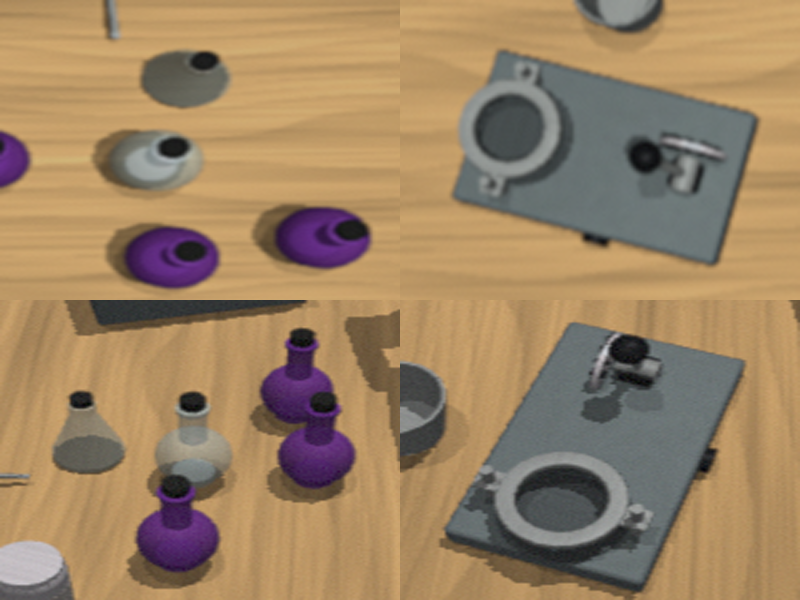

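The crop confirms it: the clear round-bulbed flask is at top (395,245) with its stopper at (400,238), and the cone-shaped glass beside it is the carafe. The lever currently leans towards the ring. Next I'll fit the tester frame and triangulate the knob.

```bash
python3 - <<'E'
from h import *
cal={};R={}
for n,b,k in(("top",(110,205,260,320),(201.5,264.6)),("side",(240,310,390,470),(325.4,336.4))):
    z=np.load(n+"0.npz");p,d=z["p"],z["d"];c=vision.get_calibration(n);f=240/np.tan(np.radians(c["vertical_fov"])/2)
    W=cloud(d,c,f);v,u=np.mgrid[:480,:640];t=(u>b[0])&(u<b[2])&(v>b[1])&(v<b[3])
    m=t&(p[...,0].astype(int)-p[...,2]<8)&(p.max(-1)>60)&(abs(W[...,2]-.03)<.006)
    m=cv2.morphologyEx(m.astype(np.uint8),cv2.MORPH_OPEN,np.ones((3,3)))
    N,L,S,C=cv2.connectedComponentsWithStats(m);m=L==1+S[1:,4].argmax()
    q=np.argwhere(m)[:,::-1];G=np.array([onz(c,f,x,y,.03)[:2] for x,y in q],np.float32)*1000
    print(n,"base",cv2.minAreaRect(G))
    r=t&(abs(W[...,2]-.07)<.004)&(abs(W[...,1]-.285)<.06)
    q=np.argwhere(r)[:,::-1];G=np.array([onz(c,f,x,y,.07)[:2] for x,y in q],np.float32)*1000
    cc=np.median(G,0)
    for _ in range(10):
        dd=np.linalg.norm(G-cc,axis=1);H=G[(dd>26)&(dd<42)];A=np.c_[2*H,np.ones(len(H))];cc=cv2.minEnclosingCircle(cv2.convexHull(H))[0]
    print("ring",cc,cv2.minEnclosingCircle(H)[1])
    T=np.linalg.inv(c["camera_from_world"]);R[n]=(T[:3,3],onz(c,f,*k,0)-T[:3,3])
(o1,a),(o2,b)=R["top"],R["side"]
s=np.linalg.lstsq(np.c_[a,-b],o2-o1,rcond=None)[0];print("knob",o1+a*s[0],o2+b*s[1])
E
```

```text
top base ((522.3303833007812, 229.20205688476562), (217.35043334960938, 127.54537200927734), 74.32736206054688)
ring (542.6017456054688, 297.14947509765625) 41.52934265136719
side base ((523.1945190429688, 232.91104125976562), (217.50164794921875, 128.31063842773438), 74.36534881591797)
ring (543.4032592773438, 299.0846252441406) 41.868228912353516
knob [0.51119728 0.18348656 0.11646619] [0.51081656 0.18354412 0.11642623]
```

Call:
jog_arm:
  steps: [0.08,0.14,0,0,0,0.036,0,0.08,0.14,0,0,0,0.036,0,0.08,0.14,0,0,0,0.036,0,0.08,0.14,0,0,0,0.036,0,0.08,0.14,0,0,0,0.036,0,0.08,0.14,0,0,0,0.036,0,0.05,0.15,0,0,0,0.036,0,0.05,0.15,0,0,0,0.036,0,0.05,0.15,0,0,0,0,0,0.05,0.15,0,0,0,0,0,0.05,0.15,0,0,0,0,0,0,0.15,0,0,0,0,0]

```text
time: 1.3
tool_pos: [0.4747, -0.0844, 0.2304]
tcp_rot: [-90.5, 0.2, -104.3]
contact_force: [0.6, -0.1, 0.1]
opening: 1.0
```

Call:
jog_arm:
  steps: [0.02,0.15,0.01,0,0,-0.007,0,0.02,0.15,0,0,0,0,0,0.02,0.15,0,0,0,0,0,0.02,0.15,0,0,0,0,0,0.02,0.15,0,0,0,0,0,0.02,0.13,0,0,0,0,0,0,0,0,0,0,0,0,0,0,0,0,0,0,0]

```text
time: 2.1
tool_pos: [0.5067, 0.1967, 0.2303]
tcp_rot: [-90.7, 0.2, -105.2]
contact_force: [0.2, -0.8, -0.4]
opening: 1.0
```

Call:
jog_arm:
  steps: [0.015,-0.044,-0.05,0,0,0,0,0,0,-0.1,0,0,0,0,0,0,-0.1,0,0,0,0,0,0,-0.08,0,0,0,0,0,0,0,0,0,0,0]

```text
time: 2.6
tool_pos: [0.5108, 0.1737, 0.1247]
tcp_rot: [-90.7, 0.0, -105.6]
contact_force: [-0.1, -0.5, -0.4]
opening: 1.001
```

```bash
python3 - <<'E'
from h import *
s=sensors.sense();print(s["tool_pos"],s["tcp_rot"],s["contact_force"])
p,d,c,f=grab("side");q,_,_,_=grab("top")
save("k1.png",np.hstack([cv2.resize(p[230:470,210:450],(400,400)),cv2.resize(q[180:330,120:270],(400,400))]))
E
```

```text
[0.51075624 0.17373929 0.12466212] [-9.07243549e+01  1.69953434e-02 -1.05614254e+02] [-0.11720862 -0.49913049 -0.41739361]
```

View pics/k1.png

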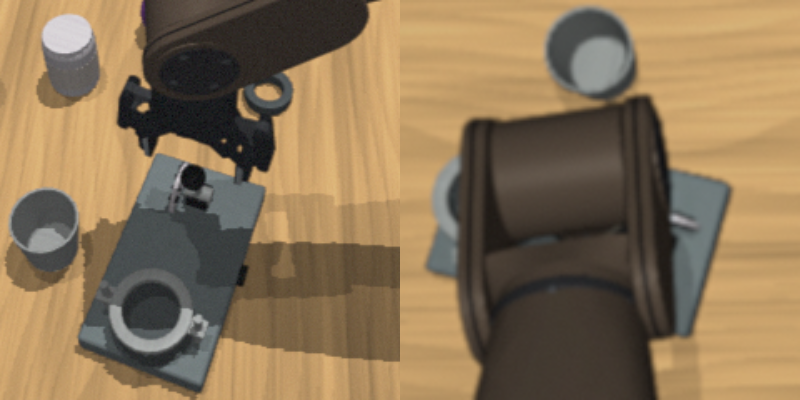

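The fingers straddle the knob at (192,178) in the side crop, slightly behind and above it. I'll correct, then close.

Call:
jog_arm:
  steps: [0,0.032,-0.03,0,0,0,0,0,0,-0.03,0,0,0,0,0,0,0,0,0,0,0]

```text
time: 3.0
tool_pos: [0.5163, 0.184, 0.1133]
tcp_rot: [-90.0, 0.4, -105.7]
contact_force: [-0.1, 0.1, 0.1]
opening: 0.999
```

Call:
jog_arm:
  steps: [-0.014,0,-0.026,0,0,0,0,0,0,0,0,0,0,0.5,0,0,0,0,0,0,1,0,0,0,0,0,0,1,0,0,0,0,0,0,1,0,0,0,0,0,0,1,0,0,0,0,0,0,1]

```text
time: 3.7
tool_pos: [0.5126, 0.1848, 0.1066]
tcp_rot: [-89.8, 0.4, -105.6]
contact_force: [0.3, 0.8, -0.7]
opening: 0.267
```

Call:
jog_arm:
  steps: [0,0,0,0,0,0,1,0,0,0,0,0,0,1,0,0,0,0,0,0,1]

```text
time: 4.0
tool_pos: [0.5126, 0.1848, 0.1066]
tcp_rot: [-89.8, 0.4, -105.6]
contact_force: [-0.3, -0.0, -0.7]
opening: 0.27
```

Call:
jog_arm:
  steps: [-0.01,-0.034,0.008,0,0,0,1,-0.01,-0.034,0.002,0,0,0,1,-0.01,-0.034,-0.002,0,0,0,1,-0.01,-0.033,-0.007,0,0,0,1,-0.01,-0.028,-0.01,0,0,0,1,0,0,0,0,0,0,1]

```text
time: 4.6
tool_pos: [0.4984, 0.1338, 0.1051]
tcp_rot: [-89.5, 1.0, -105.9]
contact_force: [1.5, 1.9, -3.8]
opening: 0.267
```

Call:
jog_arm:
  steps: [-0.005,-0.018,-0.016,0,0,0,1,0,0,0,0,0,0,1,0,0,0,0,0,0,1]

```text
time: 4.9
tool_pos: [0.4961, 0.1265, 0.1014]
tcp_rot: [-89.7, 0.9, -106.2]
contact_force: [2.2, 3.1, 0.2]
opening: 0.265
```

```bash
python3 - <<'E'
from h import *
s=sensors.sense();print(s["tool_pos"],s["tcp_rot"],s["contact_force"])
p,d,c,f=grab("side")
save("k2.png",cv2.resize(p[300:420,250:410],(800,600),interpolation=cv2.INTER_CUBIC))
for n,a in(("piv",0),):
  for t in(20,30,40):
    t=np.radians(t);P=np.array([.5039-.075*np.sin(t)*.2698,.1636-.075*np.sin(t)*.9629,.045+.075*np.cos(t)]);print(px(c,f,P),(px(c,f,P)-[250,300])*5)
E
```

```text
[0.49611724 0.12648897 0.10144493] [ -89.73441145    0.86553048 -106.22927551] [2.1956469  3.12358922 0.20228099]
[335.22698819 313.46896916] [426.13494097  67.34484578]
[337.35604397 309.41352517] [436.78021983  47.06762584]
[339.19021809 306.58045002] [445.95109046  32.90225011]
```

View pics/k2.png

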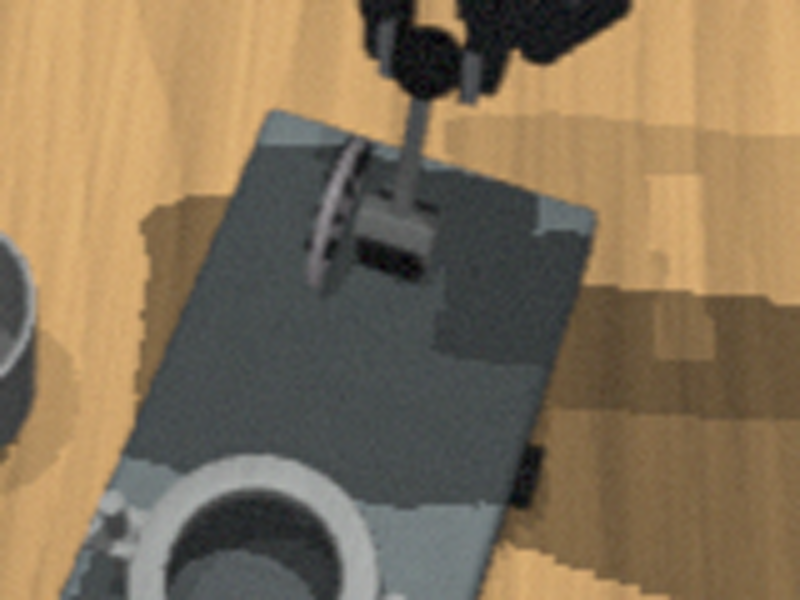

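The knob is held at crop (428,62), which reads about 23 degrees in this view. I'll release, raise and check the angle unobstructed.

Call:
jog_arm:
  steps: [0,0,0,0,0,0,0.3,0,0,0,0,0,0,0,0,0,0,0,0,0,0,0,0,0,0,0,0,0,0,0,0.1,0,0,0,0,0,0,0.15,0,0,0,0,0,-0.15,0.15,0,0,0,0,0,-0.16,0.05,0,0,0,0,0,-0.16,0,0,0,0,0,0,-0.16,0,0,0,0,0,0,-0.1,0,0,0,0,0]

```text
time: 6.05
tool_pos: [0.4915, -0.089, 0.2321]
tcp_rot: [-89.9, -0.0, -104.8]
contact_force: [0.1, 0.7, -0.7]
opening: 0.994
```

```bash
cat > lev.py <<'E'
from h import *
R={};ims=[]
piv=np.array([.5039,.1636,.045]);y=np.array([.2698,.9629,0])
for n in("top","side"):
    p,d,c,f=grab(n);W=cloud(d,c,f)
    near=(np.linalg.norm(W-(piv+[-.008,-.03,.065]),axis=-1)<.05)&(p.max(-1)<55)&(W[...,2]>.08)
    N,L,S,C=cv2.connectedComponentsWithStats(near.astype(np.uint8));i=1+S[1:,4].argmax()
    (u,v),r=cv2.minEnclosingCircle(np.argwhere(L==i)[:,::-1].astype(np.float32))
    T=np.linalg.inv(c["camera_from_world"]);R[n]=(T[:3,3],onz(c,f,u,v,0)-T[:3,3]);print(n,S[i],C[i],u,v,r,np.median(W[L==i],0))
    q=px(c,f,piv).astype(int);x,w=q-[40,40];ims.append(cv2.resize(p[w:w+75,x:x+75],(400,400),interpolation=cv2.INTER_CUBIC))
(o1,a),(o2,b)=R["top"],R["side"]
s=np.linalg.lstsq(np.c_[a,-b],o2-o1,rcond=None)[0];k=(o1+a*s[0]+o2+b*s[1])/2
print("knob",k,o1+a*s[0]-o2-b*s[1],"angle",np.degrees(np.arctan2(-(k-piv)@y,k[2]-.045)),"len",np.linalg.norm(k-piv))
save("k3.png",np.hstack(ims));print(sensors.sense()["tool_pos"])
E
python3 lev.py
```

```text
top [219 265  12  12 115] [224.92173913 270.77391304] 224.98936462402344 270.64892578125 6.139963626861572 [0.49651425 0.13522577 0.12276112]
side [328 306  15  15 160] [334.925   312.63125] 334.75 312.75 7.288790225982666 [0.49758548 0.14147891 0.12252067]
knob [0.49812489 0.1365879  0.11387708] [ 4.96924116e-04 -7.77588123e-05  4.94360743e-05] angle 21.813775464738363 len 0.07420955747022583
[ 0.49158001 -0.08955175  0.23169379]
```

View pics/k3.png

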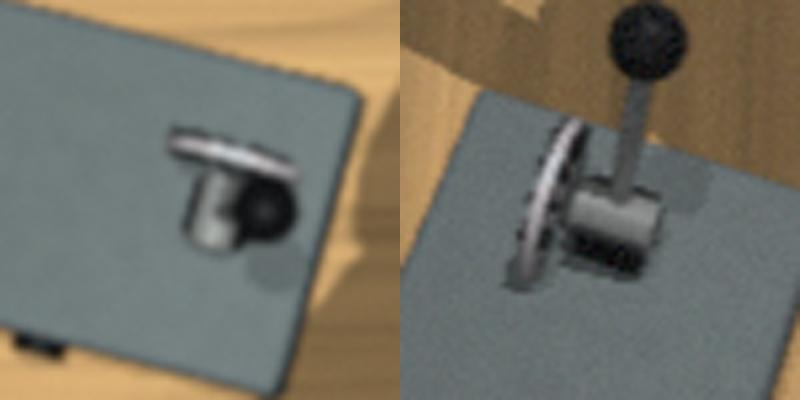

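The lever reads about 22±2 degrees, since the ball slipped in the pads. I'll regrip and push it about 10 mm further.

Call:
jog_arm:
  steps: [0,0.15,0,0,0,0,0,0,0.15,0,0,0,0,0,0,0.15,0,0,0,0,0,0,0.15,0,0,0,0,0,0.02,0.12,-0.03,0,0,0,0,0,0.05,-0.1,0,0,0,0,0,0,-0.1,0,0,0,0,0,0,-0.08,0,0,0,0,0,0,0,0,0,0,0]

```text
time: 7.05
tool_pos: [0.493, 0.1556, 0.1367]
tcp_rot: [-89.9, -0.0, -104.7]
contact_force: [0.2, -0.4, -0.4]
opening: 1.004
```

Call:
jog_arm:
  steps: [0.016,-0.064,0,0,0,-0.005,0,0,0,-0.06,0,0,0,0,0,0,-0.05,0,0,0,0,0,0,0,0,0,0,0]

```text
time: 7.45
tool_pos: [0.4985, 0.1381, 0.1059]
tcp_rot: [-89.7, 0.0, -105.4]
contact_force: [-0.2, 0.0, -0.6]
opening: 1.003
```

Call:
jog_arm:
  steps: [0,-0.004,-0.008,0,0,0,0.5,0,0,0,0,0,0,1,0,0,0,0,0,0,1,0,0,0,0,0,0,1,0,0,0,0,0,0,1,0,0,0,0,0,0,1,0,0,0,0,0,0,1]

```text
time: 8.15
tool_pos: [0.4995, 0.1376, 0.1066]
tcp_rot: [-89.6, 0.1, -105.4]
contact_force: [-1.0, -0.4, -0.2]
opening: 0.265
```

Call:
jog_arm:
  steps: [-0.01,-0.034,-0.014,0,0,0,1,0,0,0,0,0,0,1,0,0,0,0,0,0,1]

```text
time: 8.45
tool_pos: [0.4969, 0.1285, 0.1026]
tcp_rot: [-89.5, 0.3, -105.3]
contact_force: [-0.2, 1.6, 0.9]
opening: 0.267
```

```bash
python3 - <<'E'
from h import *
p,d,c,f=grab("side")
save("k4.png",cv2.resize(p[270:390,260:420],(800,600),interpolation=cv2.INTER_CUBIC))
print(sensors.sense()["contact_force"])
for P in ([.498,.1366,.1139],[.4953,.1271,.11]):print(px(c,f,P),(px(c,f,P)-[260,270])*5)
E
```

```text
[-0.81961313  1.26929767  0.870911  ]
[334.679041   312.71760802] [373.39520499 213.5880401 ]
[336.48817865 309.1466559 ] [382.44089327 195.73327948]
```

View pics/k4.png

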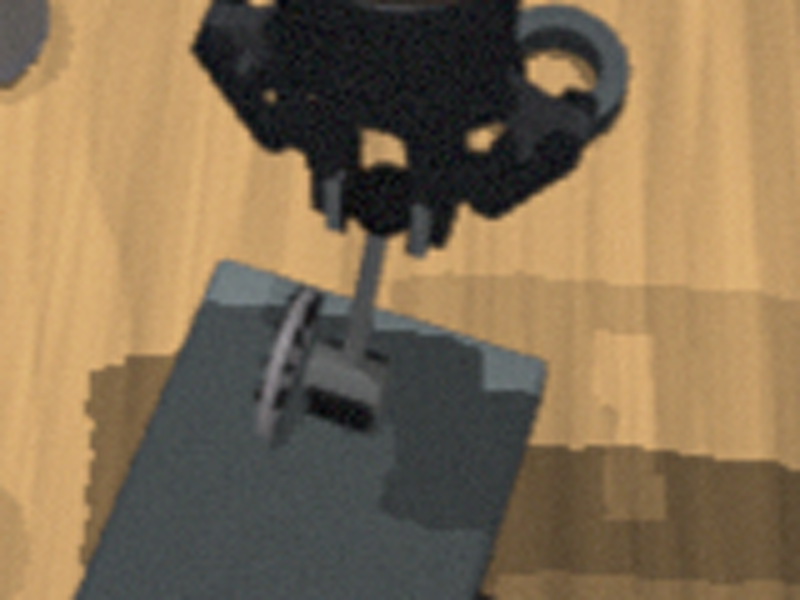

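The knob is at about (380,200), and the 30° target is (382,196). I'll nudge it slightly more, release and measure.

Call:
jog_arm:
  steps: [-0.002,-0.008,-0.003,0,0,0,1,0,0,0,0,0,0,1,0,0,0,0,0,0,0,0,0,0,0,0,0,0,0,0,0,0,0,0,0,0,0,0.1,0,0,0,0,0,0,0.15,0,0,0,0,0,-0.15,0.15,0,0,0,0,0,-0.16,0.05,0,0,0,0,0,-0.16,0,0,0,0,0,0,-0.16,0,0,0,0,0,0,-0.1,0,0,0,0,0]

```text
time: 9.7
tool_pos: [0.4956, -0.0898, 0.2343]
tcp_rot: [-89.1, -0.1, -105.0]
contact_force: [0.2, 0.5, -0.1]
opening: 1.0
```

```bash
python3 lev.py
```

```text
top [224 267  13  12 117] [230.16239316 272.36752137] 230.1666717529297 272.5 6.3465728759765625 [0.49442008 0.12591558 0.11823737]
side [330 302  14  15 164] [336.56097561 309.23780488] 336.6041564941406 309.2291564941406 7.254475116729736 [0.49503712 0.1320992  0.117854  ]
knob [0.49504519 0.12669256 0.10903376] [-1.04550817e-04  1.64356490e-05 -1.01990186e-05] angle 30.63826096754579 len 0.0744371490301892
[ 0.49563173 -0.09040508  0.23391148]
```

The lever now reads 30.6°. On to the flask.

Call:
jog_arm:
  steps: [0.07,-0.14,0,0,0,0,0,0.07,-0.14,0,0,0,0,0,0.06,-0.13,0,0,0,0,0,0,0,0,0,0,0,0,0,0,0,0,0,0,0]

```text
time: 10.3
tool_pos: [0.5563, -0.2148, 0.232]
tcp_rot: [-89.3, 0.1, -105.3]
contact_force: [-0.6, -0.1, -0.6]
opening: 0.998
```

Call:
jog_arm:
  steps: [0,-0.012,-0.12,0,0,0,0,0,0,-0.12,0,0,0,0,0,0,-0.12,0,0,0,0,0,0,-0.1,0,0,0,0,0,0,0,0,0,0,0]

```text
time: 10.8
tool_pos: [0.5556, -0.2103, 0.0927]
tcp_rot: [-89.1, 0.1, -104.9]
contact_force: [0.1, 0.5, -0.4]
opening: 0.997
```

Call:
jog_arm:
  steps: [0.003,-0.027,-0.022,0,0,0,0,0,0,-0.02,0,0,0,0,0,0,0,0,0,0,0]

```text
time: 11.1
tool_pos: [0.5583, -0.2174, 0.0832]
tcp_rot: [-88.8, -0.0, -104.8]
contact_force: [0.2, 0.1, 0.2]
opening: 1.001
```

```bash
python3 - <<'E'
from h import *
p,d,c,f=grab("side")
save("f1.png",cv2.resize(p[90:270,220:460],(800,600),interpolation=cv2.INTER_CUBIC))
s=sensors.sense();print(s["tool_pos"],s["tcp_rot"],s["contact_force"])
E
```

```text
[ 0.55870277 -0.21774301  0.08387099] [-8.87685887e+01 -3.98501184e-02 -1.04770182e+02] [ 0.38910609 -0.14368255  0.18197179]
```

View pics/f1.png

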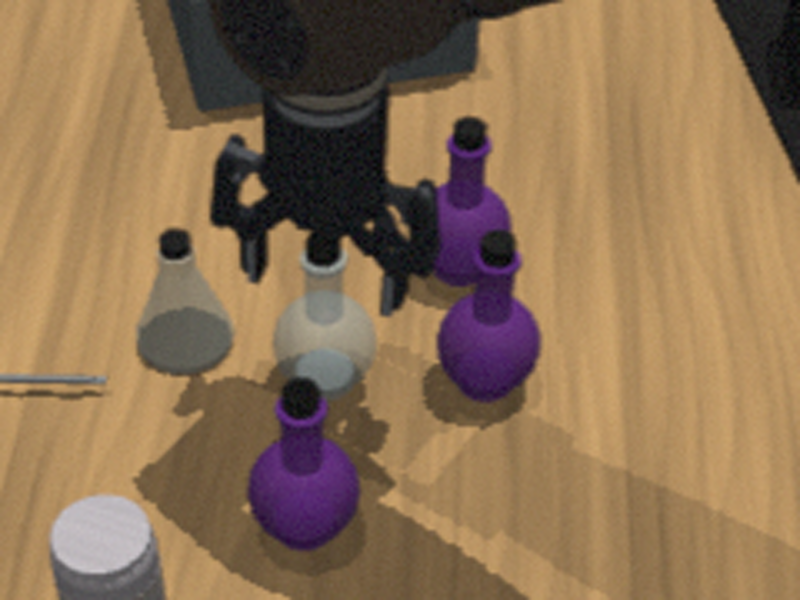

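The clear flask's neck at (322,285) is between the fingers, and nothing else is touched. Closing.

Call:
jog_arm:
  steps: [-0.004,-0.002,-0.01,0,0,0,0.4,0,0,0,0,0,0,0.7,0,0,0,0,0,0,1,0,0,0,0,0,0,1,0,0,0,0,0,0,1,0,0,0,0,0,0,1,0,0,0,0,0,0,1,0,0,0,0,0,0,1]

```text
time: 11.95
tool_pos: [0.5583, -0.2192, 0.083]
tcp_rot: [-88.6, -0.1, -104.8]
contact_force: [-0.4, -0.3, -1.9]
opening: 0.31
```

Call:
jog_arm:
  steps: [0,0,0.06,0,0,0,1,0,0,0.1,0,0,0,1,0,0,0.13,0,0,0,1,0,0,0.13,0,0,0,1,0,0,0.12,0,0,0,1,0,0,0.06,0,0,0,1,0,0,0,0,0,0,1]

```text
time: 12.65
tool_pos: [0.5539, -0.2165, 0.2648]
tcp_rot: [-89.1, 0.1, -104.8]
contact_force: [-0.6, 0.3, -1.1]
opening: 0.308
```

Call:
jog_arm:
  steps: [0,0.05,0,0,0,0,1,0,0.1,0,0,0,0,1,0,0.14,0,0,0,0,1,0,0.15,0,0,0,0,1,0,0.15,0,0,0,0,1,0,0.15,0,0,0,0,1,0,0.15,0,0,0,0,1,0,0.15,0,0,0,0,1,0,0.15,0,0,0,0,1,0,0.15,0,0,0,0,1,0,0.15,0,0,0,0,1,0,0.1,0,0,0,0,1]

```text
time: 13.85
tool_pos: [0.5345, 0.2848, 0.2354]
tcp_rot: [-91.6, -0.2, -105.2]
contact_force: [0.2, -1.1, -1.8]
opening: 0.306
```

Call:
jog_arm:
  steps: [0.026,0.03,-0.03,-0.0035,-0.013,0,1,0,0,0,0,0,0,1,0,0,0,0,0,0,1]

```text
time: 14.15
tool_pos: [0.5358, 0.2997, 0.2185]
tcp_rot: [-89.8, -0.5, -104.7]
contact_force: [-0.1, -0.9, -1.3]
opening: 0.31
```

Call:
jog_arm:
  steps: [0.022,-0.004,-0.06,0,0,-0.003,1,0,0,-0.06,0,0,0,1,0,0,-0.02,0,0,0,1,0,0,0,0,0,0,1]

```text
time: 14.55
tool_pos: [0.5421, 0.2947, 0.1711]
tcp_rot: [-90.1, -0.7, -105.6]
contact_force: [-1.1, 0.8, -1.6]
opening: 0.309
```

```bash
python3 - <<'E'
from h import *
p,d,c,f=grab("side")
save("s1.png",cv2.resize(p[290:470,210:450],(800,600),interpolation=cv2.INTER_CUBIC))
s=sensors.sense();print(s["tool_pos"],s["tcp_rot"],s["contact_force"])
k=800/240
u=s["tool_pos"][2]-.083
for P in ([.5423,.2983,.07],[.5423,.2983,u],[.5423,.2983,u+.038],[.5423,.2983,u+.125]):print(((px(c,f,P)-[210,290])*k).round())
E
```

```text
[0.54222966 0.29464959 0.17144251] [ -90.04708743   -0.70981536 -105.57528304] [-0.39949168 -0.85157909 -1.80866989]
[302. 415.]
[300. 402.]
[297. 373.]
[289. 295.]
```

View pics/s1.png

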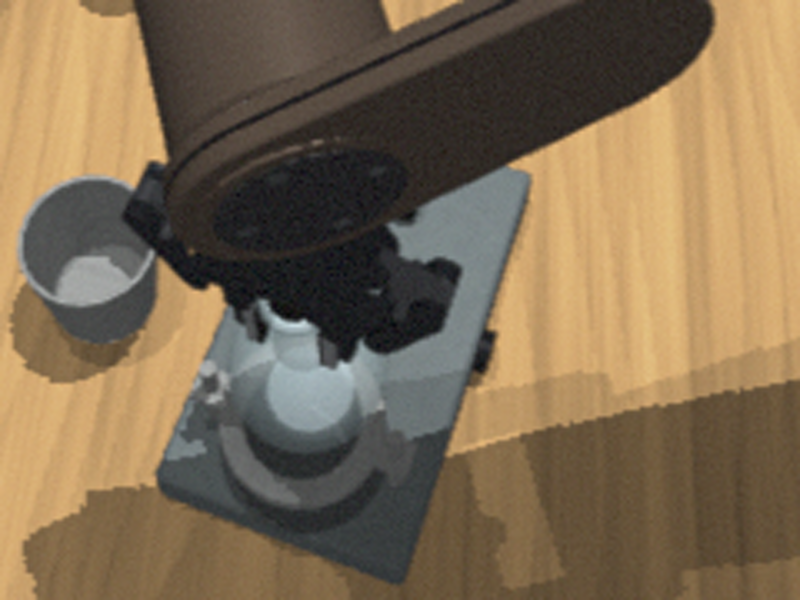

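The flask is upright above the ring, with its bulb near (300,385) and the ring around (302,415). It's within a few mm, and I'll correct y by +4 mm. Jug and posts are clear.

Call:
jog_arm:
  steps: [0.001,0.013,-0.02,0,0,0,1,0,0,-0.03,0,0,0,1,0,0,-0.03,0,0,0,1,0,0,0,0,0,0,1]

```text
time: 15.0
tool_pos: [0.5441, 0.2984, 0.1476]
tcp_rot: [-89.9, -0.6, -105.7]
contact_force: [0.3, 0.7, -2.0]
opening: 0.306
```

Call:
jog_arm:
  steps: [-0.004,0,-0.02,0,0,0,1,0,0,-0.015,0,0,0,1,0,0,0,0,0,0,1]

```text
time: 15.3
tool_pos: [0.5446, 0.2988, 0.1383]
tcp_rot: [-89.6, -0.5, -105.6]
contact_force: [1.3, -1.0, -0.5]
opening: 0.308
```

Call:
jog_arm:
  steps: [-0.005,0,-0.015,0,0,0,1,0,0,-0.015,0,0,0,1,0,0,0,0,0,0,1]

```text
time: 15.6
tool_pos: [0.5453, 0.2987, 0.1323]
tcp_rot: [-89.3, -0.4, -105.6]
contact_force: [-1.5, -1.5, 3.8]
opening: 0.304
```

Call:
jog_arm:
  steps: [-0.008,0,-0.018,0,0,0,1,0,0,-0.015,0,0,0,1,0,0,-0.01,0,0,0,1,0,0,0,0,0,0,1]

```text
time: 16.0
tool_pos: [0.5453, 0.2986, 0.1251]
tcp_rot: [-89.0, -0.3, -105.6]
contact_force: [-2.4, -2.2, 7.4]
opening: 0.309
```

Call:
jog_arm:
  steps: [-0.002,0,-0.016,0,0,0,1,0,0,-0.012,0,0,0,1,0,0,0,0,0,0,1,0,0,0,0,0,0,1]

```text
time: 16.4
tool_pos: [0.5454, 0.2987, 0.1239]
tcp_rot: [-89.0, -0.4, -105.5]
contact_force: [-2.8, -1.9, 6.9]
opening: 0.305
```

```bash
cat > e.py <<'E'
from h import *
s=sensors.sense();print(s["time"],s["tool_pos"],s["tcp_rot"],s["contact_force"],s["opening"])
p,d,c,f=grab("side");W=cloud(d,c,f)
r=np.hypot(W[...,0]-.5423,W[...,1]-.2983);m=(r>.030)&(r<.039)&(W[...,2]>.04)&(W[...,2]<.078)&(p.min(-1)>60)
print("ring z hist",np.histogram(W[m][:,2],bins=np.arange(.04,.079,.003)))
k=800/180;b=(220,320)
save("e%d.png"%round(100*s["time"]),cv2.resize(p[320:455,220:400],(800,600),interpolation=cv2.INTER_CUBIC))
for h in(.07,.05):print(h,((px(c,f,[.5423,.2983,h])-b)*k).round(),((px(c,f,[.5423+.04*.27,.2983+.04*.963,h])-b)*k).round())
E
python3 e.py; ls pics
```

```text
16.4 [0.54541866 0.29873648 0.12392779] [ -88.98113192   -0.35486764 -105.5325038 ] [-2.76139188 -1.91355173  6.92106628] 0.3047025159357307
ring z hist (array([  0,   0,   0,   2,  56, 234,  32,   0,   0,   5,   7,  13]), array([0.04 , 0.043, 0.046, 0.049, 0.052, 0.055, 0.058, 0.061, 0.064,
       0.067, 0.07 , 0.073, 0.076]))
0.07 [358. 421.] [316. 531.]
0.05 [360. 439.] [319. 548.]
crops.png
e1640.png
f1.png
k1.png
k2.png
k3.png
k4.png
s1.png
side0.png
top0.png
```

Call:
jog_arm:
  steps: [0,0,-0.014,0,0,0,1,0,0,-0.014,0,0,0,1,0,0,-0.01,0,0,0,1]

```text
time: 16.75
tool_pos: [0.5455, 0.2988, 0.1188]
tcp_rot: [-89.0, -0.4, -105.5]
contact_force: [-3.2, -2.6, 10.1]
opening: 0.31
```

```bash
python3 e.py|head -2; python3 e.py|head -1
```

```text
16.75 [0.54553141 0.29881666 0.11878223] [ -89.03957913   -0.43520326 -105.48709793] [-3.16399168 -2.57619017 10.0944168 ] 0.3104641227896858
ring z hist (array([  0,   1,  18, 208,  88,   0,   0,   1,   8,   9,  13,  34]), array([0.04 , 0.043, 0.046, 0.049, 0.052, 0.055, 0.058, 0.061, 0.064,
16.8 [0.54552015 0.29882066 0.11873529] [ -89.04181793   -0.43731536 -105.48620461] [-2.94610688 -2.21909547 10.38055384] 0.30964921916075955
```

```bash
python3 lev.py; python3 e.py|head -1; ls -t pics|head -2
```

```text
top [224 267  13  12 119] [230.07563025 272.3697479 ] 230.1666717529297 272.5 6.3465728759765625 [0.49426384 0.12573477 0.11756767]
side [331 303  13  14 134] [336.68656716 309.36567164] 336.3571472167969 309.3571472167969 6.78016996383667 [0.49521685 0.13252079 0.11814666]
knob [0.49528229 0.12672568 0.1085413 ] [-4.60129389e-04  7.20018886e-05 -4.49256156e-05] angle 30.76880236423575 len 0.07396942879160917
[0.54553134 0.29882993 0.11901265]
16.95 [0.54553134 0.29882993 0.11901265] [ -89.04067985   -0.437601   -105.4846019 ] [-2.86916349 -3.8335488  10.83498881] 0.30977939419870204
e1695.png
k3.png
```

View pics/e1680.png

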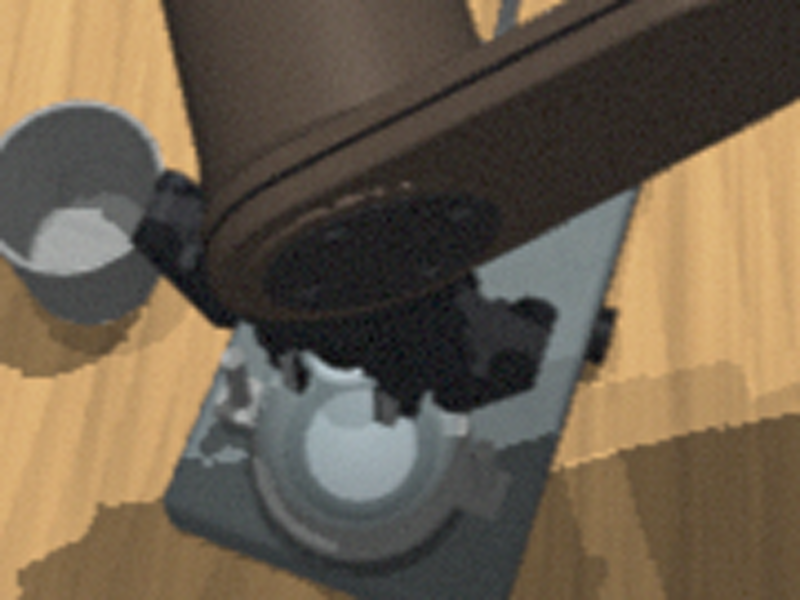

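The flask sits concentric in the lowered ring at (360,455), upright and still gripped. The jug has not moved and the reading is stable, so I'm handing in.

```bash
python3 -c "
from station import job
print(job.sign_off())"
```

```text
the job is handed in; nothing more can be done
None
```

I set the vent lever first, then seated the clear round flask in the ring. The job was handed in at about 17 s with the gripper still holding the flask pressed down.

- **Lever:** The final two-view measurement reads about 30.7° away from the ring, good to roughly ±2°. The first pull only reached about 22° because the ball slipped in the pads, so I gripped it again and pushed it the rest of the way.
- **Ring:** It is pushed down about 16–18 mm of its 20 mm travel. The three checks differ slightly: force gives 16 mm (about 12 N net), depth 17.5 mm and tool height 18 mm.
- **Flask:** The last picture shows it upright and concentric in the ring. The gripper was steady over the last readings, with about 3–5 N of leftover sideways force.
- **Other things:** I never gripped or deliberately touched anything else. The jug, which the gripper passed close to, looked unmoved in the last picture. I did not re-measure the other objects.

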